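Edge a spreading plate out of its holder and lay it on the scale

ROBOT

A 6-joint arm with a two-finger parallel gripper is mounted at the origin on the work surface. World frame = base frame: x ahead of the robot, y to its left, z up, the work surface at z = 0. Lengths are in m, angles in rad, forces in N, time in s.
With the tool pointing down it reaches from about 0.325 to 0.75 m from the base axis. Payload 7.6 kg.
Tool frame: the origin (TCP) lies at the very end of the fingers, on their centre line; the grasp point (between the pads) lies 19 mm behind it; x points along the fingers, y is the direction in which the jaws open and shut, and the axes are right-handed (so a half turn about x gives the same grasp; the last joint's range is limited). The gripper opens to 85 mm and grips with 20 to 120 N. Pads are 22 mm wide; open, the fingers measure 114 mm over their backs; the gripper's body (76 mm by 85 mm) begins 54 mm behind the grasp point. The pads swing forward as they close: fully open they stand 13 mm farther back than shut.
Start: joints at [-1.385, 0.052, 1.401, -0, 1.689, -0.07], TCP at [0.133, -0.508, 0.231] pointing down, gripper open.
Joint ranges: [-2.9, 2.9], [-0.91, 2.17], [0.12, 2.37], [-1.06, 4.2], [0.26, 2.73], [-2.93, 2.93]. Speed limits (rad/s): [2.57, 2.57, 3.01, 3.14, 3.14, 3.14].

INTERFACE

Orientations are given as a rotation vector (axis times angle).
In Python, from cell import readout, cams, r, models gives the robot as it stands. The module is installed in compiled form; this text tells all that it offers.
- The arm moves only by the tool drive_tool, never from a script. Its arguments are lists of equal length, an entry for each row: "slide": the shift along the tool's x, y, z in mm, a list of three; "roll": the turn about the tool's x in degrees; "hand": the opening in per cent of the stroke, from 0 (shut) to 100 (fully open). A call has 1 to 12 rows; each row is the pose to reach, as a shift and turn from the pose measured when the call began, along the tool's axes at that moment; what a row does not reach only later rows make up. A row lasts 1/10 s, in which the tool goes at most 50 mm and 8.59 degrees, less where a joint would pass 70% of its speed; a pose out of reach is approached as far as the arm can. A call with a gripper value outside its range is refused whole. The fingers move at their own pace and stop on an object; "grip_force" is the grip in N (left out, the last holds). Time passes only in rows, so rows that repeat a pose let the fingers close. It gives the time, the measured TCP pose, the force and the opening at its end, in the units of the state.
- readout.read_state(): the state, without advancing time (a new reading comes with each control period).
- cams.snapshot(name): name is "scene" or "top" or "wrist"; returns the picture (480x640x3 uint8, red, green, blue); there is no depth.
- cams.camera_params(name): a dict with "fx", "fy", "cx", "cy" (pixels), "k1" (the pictures are not rectified: a ray, as slopes to the right and down, at radius r is drawn at 1 + k1 r^2 times it, then the intrinsics apply), "cam_to_world" (4x4, takes a point from camera to world coordinates); the wrist camera has in their place "tool_from_camera" (4x4, takes a point from camera to tool coordinates, whose origin is the TCP and whose axes are the tool frame's). Camera axes: x right, y down, z forward; pixel columns grow to the right and rows downward; lengths in m; the calibration is good to about 2 mm. A picture is of the moment at which its call begins: read the wrist's pose just before it. camera_params takes no time and is no camera call.
- r.job_done(): hands the job in, once; it reports no verdict.
Trained networks look in the newest picture that a camera, given by its name, has taken for a name from the list of things; names that differ only in an ending like _2 or _b are one class to them, and where a whole thing is asked for, a point or a joint stands for the part that bears it (a point fixed in the world has none). Each returns a list of dicts, best first, with "score" (0 to 1); they miss things now and then, are a little off and sometimes report something else, mostly with a low value. They report only what shows in the picture. A call takes as long as a camera call. They do not tell look-alikes from the thing itself.
- models.look_for(camera, query): "extent" ([left, top, right, bottom] in pixels, round what is visible of it).
- models.silhouettes(camera, query): "region" (480x640 bool, what is visible of it) and "extent" ([left, top, right, bottom] in pixels, round what is visible of it).
The state is a dict: "clock": time; "joint_positions": joint angles; "dq": joint speeds; "effort": joint torques, N m; "tool_pos": TCP position; "tool_rot": TCP orientation; "force": force on the tool from outside, world axes, zero at the start; "wrist_torque": the same for the moment, N m; "finger_gap": finger opening in m.
Only numpy, scipy, OpenCV 4.12 (cv2) and the standard library are available. Lean on these libraries where they do the work, as an engineer would, in place of code of your own. Each camera call takes 0.05 s, during which the arm holds its last target.

TASK

Weigh the bare metal spreading plate before a sample goes on it: it lies sunk in its holder's channel, so press lightly on its top and slide it out through the open end until it overhangs far enough to pinch by its sides, then lift it out and lay it flat and centred on the scale's round pan, and let go. Be gentle throughout: do not press or jam the plate hard in its holder, do not press hard on the scale, never let the plate drop, and leave the jars and the spray bottle where they stand.

Things in the scene. Friction and masses are not known exactly. Their poses are not given: they have to be found in the camera images.
- plate_mid (a point): centre (half-way up) of the loose bare aluminium plate, 160 mm long (its x), 60 wide (its y), 6 thick, 110 to 215 g, ends alike. It lies flat along the holder's channel, its front end 5 to 13 mm inside the open end, and slides easily (friction about 0.2; fingers grip it better). Carried by one end across its width it needs a firm grip (about 50 N) not to droop.
- holder: grey plastic holder, fixed: a raised channel 180 mm long (its x), 80 wide, origin at the centre of its underside. Channel floor 60 mm above the bench; side walls 6 mm thick, 68 apart inside, tops 68 mm above the bench (2 above the plate's top), so the plate's sides are out of reach. Rear (+x) end closed, front (-x) end open, nothing below it. Stiff: over 25 N on the plate in it is too hard.
- holder_mouth (a point): middle of the channel floor's front edge at the open end (90 mm from the holder's origin along its -x, 60 mm above the bench); axes as the holder's; the plate slides out towards -x, the robot's side
- scale: white bench scale, fixed, 225 mm deep (its x), 160 wide, origin at the centre of its underside, display at its -x end (deck there 37 mm above the bench); the deck round the pan is 50 mm above the bench. Over 20 N on it is too hard.
- pan_mid (a point): centre of the top of the scale's round steel pan, 96 mm across, 4 thick, top 76 mm above the bench (26 above the deck), 30 mm from the scale's origin along its +x. Sprung: sinks 1 mm per 2.5 N, at most 4 mm. A centred plate overhangs it by 32 mm at both ends, so fingers can reach beside and below that end.
- jar_a: bystander: empty open black jar, 60 mm in diameter, 48 mm tall, between the holder and the scale; origin at the centre of its underside
- jar_b: bystander: empty open black jar, 72 mm in diameter, 50 mm tall, beyond the work; origin at the centre of its underside
- sprayer: bystander: spray bottle, 64 mm in diameter, 167 mm tall, off to the left; origin at the centre of its underside
Things that resemble listed ones, but are neither listed nor needed, are in the scene too. Of the things like the part that bears plate_mid, leave any that is red; of the rest the smaller one is meant. What is shaped like the holder but blue or purple is not meant.

How it is judged:
By the outcome, as a careful person would: the job done as asked, in the order asked, and still so for the second after the job is handed in, with the robot touching nothing.
It also fails if it takes over 62 s, if anything falls off the work surface, if the arm or the gripper's body presses on something with over 40 N, if the wrist force passes 120 N, or if a joint passes its speed limit or range.

## Working session

There is one attempt and no reset: what is moved stays moved. The work goes in short steps, Python scripts to look and compute and a tool call to move; the robot and the scene stay as the last step left them, time stands still between calls to the robot, and variables do not carry over. Pictures are saved under pics/ and viewed, and the job is handed in when it is done.

Besides the shell and the picture viewer there is one more tool, called after ">>>" in YAML: its name, and indented under it one key for each argument. drive_tool: Moves the arm, as the interface text tells. Its arguments: {"type":"object","properties":{"slide":{"type":"array"},"roll":{"type":"array"},"hand":{"type":"array"},"grip_force":{"type":"number"}},"required":["slide","roll","hand"]}

```bash
mkdir -p pics; cat > h.py <<'E'
import numpy as np, cv2
from scipy.spatial.transform import Rotation as R
from cell import readout, cams, r, models
def snap(n,f):
    im=cams.snapshot(n); cv2.imwrite('pics/'+f,im[:,:,::-1]); return im
def ray(n,uv,st=None):
    p=cams.camera_params(n)
    d=np.array([(uv[0]-p['cx'])/p['fx'],(uv[1]-p['cy'])/p['fy']]); s=d.copy()
    for _ in range(30): s=d/(1+p['k1']*(s@s))
    if 'cam_to_world' in p: T=np.array(p['cam_to_world'])
    else: T=tcp(st)@np.array(p['tool_from_camera'])
    return T[:3,3],T[:3,:3]@np.array([s[0],s[1],1])
def tcp(st=None):
    st=st or readout.read_state(); T=np.eye(4); T[:3,3]=st['tool_pos']; T[:3,:3]=R.from_rotvec(st['tool_rot']).as_matrix(); return T
def at(n,uv,z,st=None):
    o,d=ray(n,uv,st); return o+d*(z-o[2])/d[2]
def proj(n,P,st=None):
    p=cams.camera_params(n)
    T=np.array(p['cam_to_world']) if 'cam_to_world' in p else tcp(st)@np.array(p['tool_from_camera'])
    q=(np.atleast_2d(P)-T[:3,3])@T[:3,:3]; s=q[:,:2]/q[:,2:]; s=s*(1+p['k1']*(s**2).sum(1,keepdims=True))
    return s*[p['fx'],p['fy']]+[p['cx'],p['cy']]
E
python3 - <<'E'
from h import *
print(readout.read_state())
snap('scene','s0.png')
for q in ['holder','plate_mid','scale']:
    for d in models.look_for('scene',q): print('scene',q,d)
snap('top','t0.png')
for q in ['holder','plate_mid','scale','jar_a','sprayer']:
    for d in models.look_for('top',q): print('top',q,d)
for c in ['scene','top','wrist']: print(cams.camera_params(c))
E
```

```text
{'clock': 0.0, 'joint_positions': array([-1.38530306e+00,  5.28269852e-02,  1.40177286e+00,  5.66350228e-06,
        1.68863427e+00, -7.02938851e-02]), 'dq': array([-0.00057988, -0.00050828,  0.00011783, -0.00151277,  0.00184078,
       -0.0019186 ]), 'effort': array([-3.72606537e-04, -3.81670654e+01, -3.60187411e+01, -9.17770990e-05,
        6.29024900e-03,  8.88573108e-07]), 'tool_pos': array([ 0.13279531, -0.50759088,  0.23045327]), 'tool_rot': array([ 2.0857356 ,  0.26995237, -2.08592251]), 'force': array([-0.08957762, -0.10921065, -0.07102706]), 'wrist_torque': array([ 0.02633687,  0.04083453, -0.00904344]), 'finger_gap': 0.08496593630471336}
scene holder {'extent': [221.6, 240.9, 271.5, 320.7], 'score': 0.92}
scene holder {'extent': [146.3, 205.8, 188.7, 277.2], 'score': 0.91}
scene holder {'extent': [239.5, 163.0, 271.6, 225.3], 'score': 0.91}
scene plate_mid {'extent': [239.2, 344.1, 305.0, 379.2], 'score': 0.76}
scene plate_mid {'extent': [124.5, 286.5, 200.7, 374.0], 'score': 0.57}
scene scale {'extent': [343.4, 175.3, 434.7, 253.6], 'score': 0.86}
top holder {'extent': [32
[... 1392 characters left out ...]
426824e-05,
         1.12745039e-03],
       [ 6.02356596e-05, -1.96569101e-01, -9.80489972e-01,
         1.46095318e+00],
       [ 0.00000000e+00,  0.00000000e+00,  0.00000000e+00,
         1.00000000e+00]])}
{'fx': 403.555206379902, 'fy': 403.555206379902, 'cx': 318.98074758856353, 'cy': 240.00054776648741, 'k1': 0.022891478391869093, 'tool_from_camera': array([[-9.77696300e-04, -3.17105487e-01,  9.48389769e-01,
        -1.43187875e-01],
       [ 9.99999503e-01, -4.94224779e-04,  8.65650866e-04,
        -6.59662417e-04],
       [ 1.94215084e-04,  9.48390144e-01,  3.17105813e-01,
        -7.97743623e-02],
       [ 0.00000000e+00,  0.00000000e+00,  0.00000000e+00,
         1.00000000e+00]])}
```

View pics/s0.png

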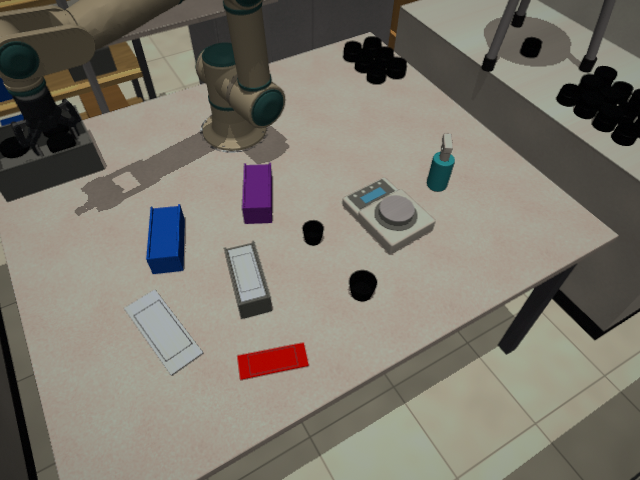

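View pics/t0.png

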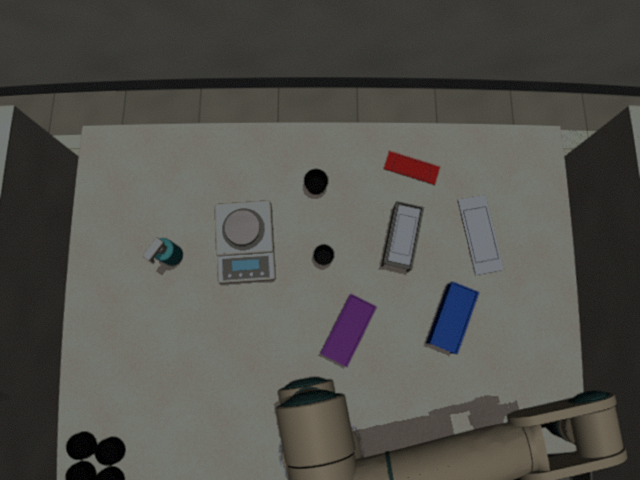

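```bash
python3 -c "
import cv2
a=cv2.imread('pics/t0.png')[130:380,190:520];cv2.imwrite('pics/t0c.png',cv2.resize(a,None,fx=2.4,fy=2.4,interpolation=2))"
```

```text
(no output)
```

View pics/t0c.png

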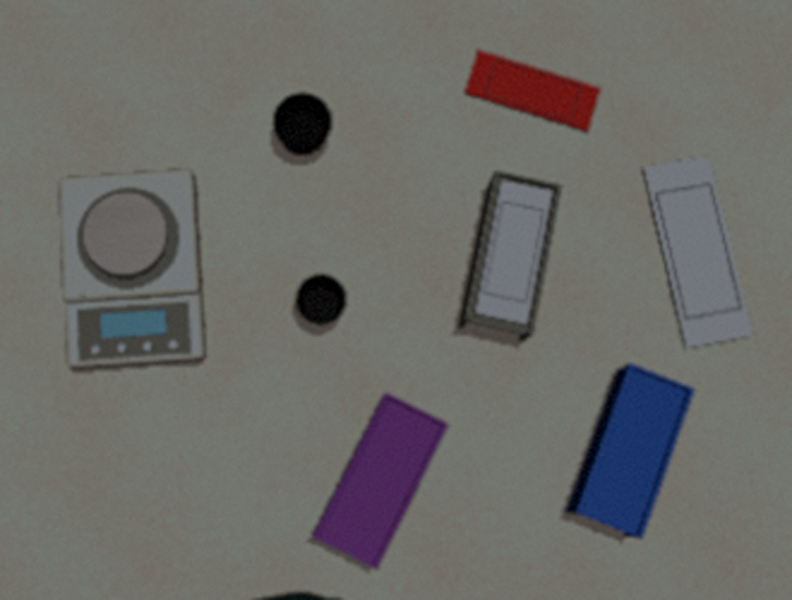

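Plate candidates in the top view are: the pale plate in the grey holder (403,236), a larger pale plate on the bench (480,234), and a red one (412,168). The non-red, smaller one is the plate in the grey holder, and the enlarged crop confirms it. The holder at (403,237) is grey; the other two are blue (453,318) and purple (348,331).

```bash
python3 - <<'E'
from h import *
c=lambda u,v:(u/2.4+190,v/2.4+130)
print('tool axes\n',tcp()[:3,:3].round(3))
for nm,z,ps in [('holder',.068,[(497,172),(560,185),(530,330),(463,322)]),('plate',.066,[(502,178),(553,186),(523,322),(475,316)]),('scale',.05,[(62,178),(192,170),(200,294),(64,300)]),('jarA',.048,[(322,298)]),('jarB',.05,[(302,123)]),('pan',.076,[(125,233)]),('big',.006,[(643,168),(708,158),(750,338),(688,347)])]:
    P=np.array([at('top',c(*p),z) for p in ps])
    print(nm,P[:,:2].round(4).tolist(),'mean',P.mean(0).round(4), [round(np.linalg.norm(P[i]-P[i-1]),3) for i in range(len(P))])
for nm,z,p in [('pan',.076,(397,208)),('jarA',.048,(313,228)),('jarB',.05,(363,278))]: print(nm,at('scene',p,z).round(4))
# holder top corners, scene
P=np.array([at('scene',p,.068) for p in [(225,248),(253,242),(271,301),(239,307)]]); print(P.round(4).tolist(),P.mean(0))
E
```

```text
tool axes
 [[-0.     0.253 -0.967]
 [ 0.    -0.967 -0.253]
 [-1.    -0.     0.   ]]
holder [[0.6855, -0.214], [0.6701, -0.2874], [0.5001, -0.2463], [0.5094, -0.17]] mean [ 0.5913 -0.2294  0.068 ] [np.float64(0.182), np.float64(0.075), np.float64(0.175), np.float64(0.077)]
plate [[0.6789, -0.2199], [0.6694, -0.2795], [0.5096, -0.2389], [0.5166, -0.1841]] mean [ 0.5936 -0.2306  0.066 ] [np.float64(0.166), np.float64(0.06), np.float64(0.165), np.float64(0.055)]
scale [[0.6834, 0.2967], [0.6927, 0.1427], [0.5447, 0.1306], [0.5375, 0.2884]] mean [0.6146 0.2146 0.05  ] [np.float64(0.146), np.float64(0.154), np.float64(0.148), np.float64(0.158)]
jarA [[0.5404, -0.0101]] mean [ 0.5404 -0.0101  0.048 ] [np.float64(0.0)]
jarB [[0.7503, 0.0133]] mean [0.7503 0.0133 0.05  ] [np.float64(0.0)]
pan [[0.6111, 0.2156]] mean [0.6111 0.2156 0.076 ] [np.float64(0.0)]
big [[0.7082, -0.4042], [0.7214, -0.487], [0.4977, -0.5246], [0.4874, -0.4475]] mean [ 0.6037 -0.4658  0.006 ] [np.float64(0.225), np.float64(0.084), np.float64(0.227), np.float64(0.078)]
pan [0.6099 0.2204 0.076 ]
jarA [ 0.5373 -0.0043  0.048 ]
jarB [0.7427 0.0231 0.05  ]
[[0.4969, -0.2434, 0.068], [0.5149, -0.1723, 0.068], [0.6975, -0.2123, 0.068], [0.6745, -0.2852, 0.068]] [ 0.59592968 -0.22830754  0.068     ]
```

>>> drive_tool:
  slide:
    - [0,-154,-507]
    - [0,-154,-507]
    - [0,-154,-507]
    - [0,-154,-507]
    - [0,-154,-507]
    - [0,-154,-507]
    - [0,-154,-507]
    - [0,-154,-507]
    - [0,-154,-507]
    - [0,-154,-507]
    - [0,-154,-507]
    - [0,-154,-507]
  roll: [28,28,28,28,28,28,28,28,28,28,28,28]
  hand: [0,0,0,0,0,0,0,0,0,0,0,0]
  grip_force: 20

```text
clock: 1.7
tool_pos: [0.5876, -0.2268, 0.2294]
tool_rot: [-2.099, 0.238, 2.102]
force: [-0.3, -0.7, 0.4]
finger_gap: -0.0001
```

>>> drive_tool:
  slide:
    - [0,0,0]
    - [0,0,0]
    - [0,0,0]
  roll: [0,0,0]
  hand: [0,0,0]

```text
clock: 2.0
tool_pos: [0.5869, -0.2276, 0.2297]
tool_rot: [-2.098, 0.239, 2.101]
force: [1.0, -0.9, -0.2]
finger_gap: 0.0003
```

```bash
python3 - <<'E'
from h import *
print(readout.read_state()); print(tcp()[:3,:3].round(3))
snap('wrist','w1.png')
for q in ['holder','plate_mid']:
    for d in models.look_for('wrist',q): print(q,d)
E
```

```text
{'clock': 2.0, 'joint_positions': array([-4.29153051e-01,  3.53232234e-01,  1.06073847e+00,  1.05593579e-03,
        1.72927246e+00,  1.37044032e+00]), 'dq': array([-0.00588768, -0.00459145, -0.00057745,  0.00137229, -0.00047789,
        0.00109696]), 'effort': array([ 5.48781864e-01, -4.96389878e+01, -3.59908426e+01,  3.76780133e-02,
       -2.04784650e-03, -1.42686895e-03]), 'tool_pos': array([ 0.58685605, -0.22764192,  0.22971756]), 'tool_rot': array([-2.09836122,  0.2394893 ,  2.10099584]), 'force': array([ 0.95359253, -0.88530356, -0.18544621]), 'wrist_torque': array([-0.01153517, -0.02039275,  0.04113815]), 'finger_gap': 0.0003154831157034391}
[[-0.001 -0.227 -0.974]
 [ 0.002 -0.974  0.227]
 [-1.    -0.001  0.001]]
holder {'extent': [430.7, 289.3, 593.2, 454.1], 'score': 0.88}
holder {'extent': [260.5, 85.3, 376.3, 313.5], 'score': 0.73}
holder {'extent': [195.2, 424.5, 208.4, 437.9], 'score': 0.5}
plate_mid {'extent': [276.7, 97.7, 363.0, 304.2], 'score': 0.96}
plate_mid {'extent': [496.4, 4.7, 636.0, 247.7], 'score': 0.63}
```

View pics/w1.png

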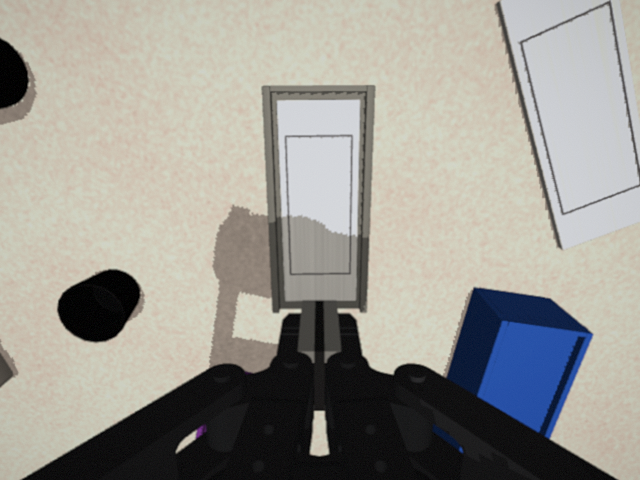

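The wrist picture shows the pale plate in the grey holder. Its rear edge is at about row 99, columns 276-361, and its front edge at about row 304, columns 284-356. The closed fingers are at the bottom centre.

```bash
python3 - <<'E'
from h import *
a=cv2.imread('pics/w1.png'); 
b=np.hstack([cv2.resize(a[75:175,250:390],None,fx=2.8,fy=5.6,interpolation=2),cv2.resize(a[230:330,250:390],None,fx=2.8,fy=5.6,interpolation=2)]);cv2.imwrite('pics/w1c.png',b)
def fr(ps,z): return np.array([at('wrist',p,z) for p in ps])
H=fr([(263,87),(375,87),(367,312),(273,311)],.068); P=fr([(276,99),(361,99),(356,304),(284,304)],.066)
for n,X in (('H',H),('P',P)):
    f=(X[2]+X[3])/2; rr=(X[0]+X[1])/2; d=rr-f
    print(n,X[:,:2].round(4).tolist(),'front',f.round(4),'rear',rr.round(4),'mid',X.mean(0).round(4),'len',np.linalg.norm(d).round(4),'yaw',np.degrees(np.arctan2(d[1],d[0])).round(2),'w',np.linalg.norm(X[0]-X[1]).round(4),np.linalg.norm(X[2]-X[3]).round(4))
E
```

```text
H [[0.685, -0.2101], [0.6671, -0.287], [0.4934, -0.2478], [0.5123, -0.1705]] front [ 0.5029 -0.2092  0.068 ] rear [ 0.676  -0.2486  0.068 ] mid [ 0.5894 -0.2289  0.068 ] len 0.1776 yaw -12.83 w 0.079 0.0796
P [[0.6753, -0.2168], [0.6615, -0.2761], [0.5018, -0.2402], [0.5156, -0.1808]] front [ 0.5087 -0.2105  0.066 ] rear [ 0.6684 -0.2464  0.066 ] mid [ 0.5886 -0.2285  0.066 ] len 0.1637 yaw -12.69 w 0.0609 0.061
```

View pics/w1c.png

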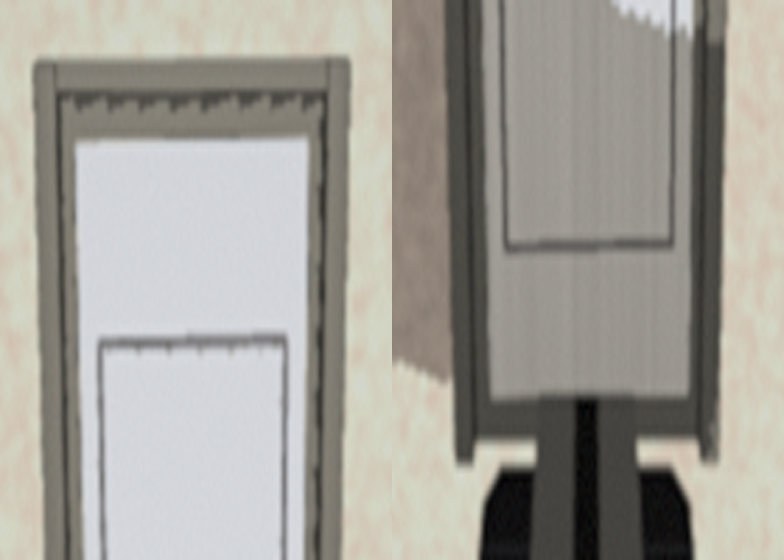

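>>> drive_tool:
  slide:
    - [45,0,0]
    - [90,0,0]
    - [135,0,0]
    - [155,0,0]
    - [157,0,0]
    - [157,0,0]
    - [157,0,0]
  roll: [0,0,0,0,0,0,0]
  hand: [0,0,0,0,0,0,0]

```text
clock: 2.85
tool_pos: [0.588, -0.2281, 0.0756]
tool_rot: [-2.103, 0.241, 2.097]
force: [0.1, 0.4, 1.6]
finger_gap: -0.0001
```

>>> drive_tool:
  slide:
    - [1,0,0]
    - [2,0,0]
    - [3,0,0]
    - [3,0,0]
    - [3,0,0]
  roll: [0,0,0,0,0]
  hand: [0,0,0,0,0]

```text
clock: 3.35
tool_pos: [0.588, -0.228, 0.0725]
tool_rot: [-2.103, 0.241, 2.097]
force: [-0.0, 0.8, -0.3]
finger_gap: -0.0001
```

>>> drive_tool:
  slide:
    - [1.5,0,0]
    - [3,0,0]
    - [4.5,0,0]
    - [4.5,0,0]
    - [4.5,0,0]
  roll: [0,0,0,0,0]
  hand: [0,0,0,0,0]

```text
clock: 3.85
tool_pos: [0.588, -0.228, 0.0679]
tool_rot: [-2.103, 0.241, 2.097]
force: [-0.1, -0.9, 0.4]
finger_gap: -0.0
```

>>> drive_tool:
  slide:
    - [1,0,0]
    - [1.5,0,0]
    - [1.5,0,0]
  roll: [0,0,0]
  hand: [0,0,0]

```text
clock: 4.15
tool_pos: [0.5879, -0.228, 0.0663]
tool_rot: [-2.103, 0.241, 2.097]
force: [-0.5, 0.3, 0.9]
finger_gap: -0.0002
```

>>> drive_tool:
  slide:
    - [0.4,0,0]
    - [0.8,0,0]
    - [0.8,0,0]
  roll: [0,0,0]
  hand: [0,0,0]

```text
clock: 4.45
tool_pos: [0.5881, -0.228, 0.0661]
tool_rot: [-2.104, 0.241, 2.097]
force: [-0.6, 0.2, 3.2]
finger_gap: -0.0001
```

>>> drive_tool:
  slide:
    - [0.7,0,0]
    - [1.3,0,0]
    - [1.3,0,0]
  roll: [0,0,0]
  hand: [0,0,0]

```text
clock: 4.75
tool_pos: [0.5886, -0.2283, 0.0661]
tool_rot: [-2.106, 0.242, 2.095]
force: [-1.5, 1.0, 8.2]
finger_gap: -0.0002
```

>>> drive_tool:
  slide:
    - [1.2,0,3]
    - [1.2,0,7]
    - [1.2,0,11]
    - [1.2,0,15]
    - [1.2,0,19]
    - [1.2,0,20]
    - [1.2,0,20]
  roll: [0,0,0,0,0,0,0]
  hand: [0,0,0,0,0,0,0]

```text
clock: 5.45
tool_pos: [0.57, -0.2241, 0.0661]
tool_rot: [-2.109, 0.243, 2.092]
force: [-0.1, 0.1, 5.5]
finger_gap: -0.0
```

```bash
python3 - <<'E'
from h import *
print(readout.read_state()); print(tcp()[:3,:3].round(4))
snap('wrist','w2.png')
E
```

```text
{'clock': 5.45, 'joint_positions': array([-4.35531785e-01,  3.97746315e-01,  1.33594218e+00,  1.30887059e-03,
        1.39986726e+00,  1.36392185e+00]), 'dq': array([ 0.00097633,  0.00391819, -0.00363108,  0.00074712,  0.00407474,
        0.00114956]), 'effort': array([-4.39999416e-02, -4.57934010e+01, -3.07175875e+01, -2.62207650e-03,
       -7.09518744e-02, -4.01679921e-03]), 'tool_pos': array([ 0.56995811, -0.22412234,  0.06610028]), 'tool_rot': array([-2.10925858,  0.24284887,  2.09227121]), 'force': array([-0.07170498,  0.1499219 ,  5.53753599]), 'wrist_torque': array([ 0.05023618,  0.03914511, -0.02681429]), 'finger_gap': -2.0148466072565434e-05}
[[ 7.800e-03 -2.269e-01 -9.739e-01]
 [-2.200e-03 -9.739e-01  2.269e-01]
 [-1.000e+00  4.000e-04 -8.100e-03]]
```

View pics/w2.png

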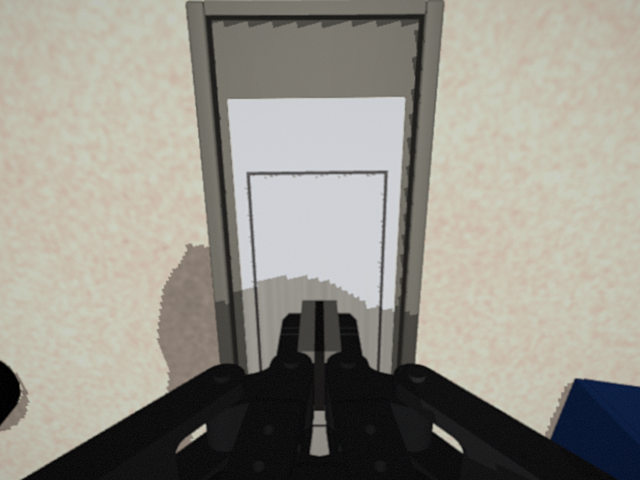

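The plate has moved about 19 mm with the fingertips. Its rear edge is now at row 98, with a wide gap to the closed end. I'll continue the slide.

>>> drive_tool:
  slide:
    - [1.2,0,4]
    - [1.2,0,8]
    - [1.2,0,12]
    - [1.2,0,16]
    - [1.2,0,20]
    - [1.2,0,24]
    - [1.2,0,28]
    - [1.2,0,32]
    - [1.2,0,36]
    - [1.2,0,39]
    - [1.2,0,39]
  roll: [0,0,0,0,0,0,0,0,0,0,0]
  hand: [0,0,0,0,0,0,0,0,0,0,0]

```text
clock: 6.6
tool_pos: [0.5328, -0.2157, 0.0661]
tool_rot: [-2.113, 0.244, 2.09]
force: [-1.0, 1.4, 7.4]
finger_gap: -0.0001
```

```bash
python3 - <<'E'
from h import *
print(readout.read_state()['tool_pos']); print(tcp()[:3,:3].round(4))
E
```

```text
[ 0.53276322 -0.21568655  0.06605473]
[[ 0.0106 -0.2269 -0.9739]
 [-0.0036 -0.9739  0.2269]
 [-0.9999  0.0011 -0.0111]]
```

>>> drive_tool:
  slide:
    - [-15,0,0]
    - [-50,0,0]
    - [-100,0,20]
    - [-125,0,60]
    - [-125,0,80]
    - [-125,0,80]
    - [-125,0,80]
    - [-125,0,80]
  roll: [0,0,0,0,0,0,0,0]
  hand: [0,0,0,100,100,100,100,100]

```text
clock: 7.4
tool_pos: [0.4539, -0.1971, 0.1897]
tool_rot: [-2.112, 0.243, 2.09]
force: [0.1, 0.6, -0.4]
finger_gap: 0.0722
```

```bash
python3 - <<'E'
from h import *
print(readout.read_state()['tool_pos'],readout.read_state()['finger_gap']); print(tcp()[:3,:3].round(4))
snap('wrist','w3.png')
for d in models.look_for('wrist','plate_mid'): print(d)
E
```

```text
[ 0.45390877 -0.19712429  0.18969495] 0.0722185114633186
[[ 9.900e-03 -2.268e-01 -9.739e-01]
 [-3.100e-03 -9.739e-01  2.268e-01]
 [-9.999e-01  8.000e-04 -1.030e-02]]
{'extent': [600.3, 0.9, 636.9, 98.4], 'score': 0.89}
{'extent': [266.2, 0.0, 368.1, 225.4], 'score': 0.74}
```

View pics/w3.png

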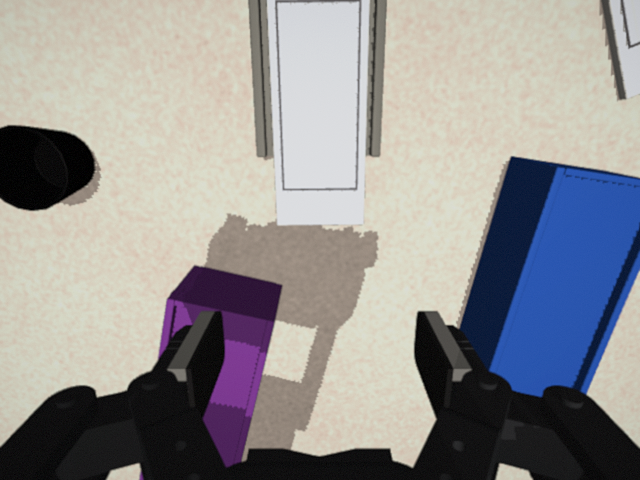

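The plate's front edge is at row 224, columns 277-364, out beyond the holder walls, which end at row 157. The purple look-alike (top corners at 197,267 and 281,285) is close, so I'll check its clearance.

```bash
python3 - <<'E'
from h import *
T=tcp(); yaw=np.radians(-12.9); ex=np.array([np.cos(yaw),np.sin(yaw)]); ey=np.array([-ex[1],ex[0]])
F=np.array([at('wrist',p,.066) for p in [(277,224.5),(364,224)]]); f=F.mean(0)
print('front',F.round(4),f, 'yaw',np.degrees(np.arctan2(*(F[0]-F[1])[[1,0]]))-90, np.linalg.norm(F[0]-F[1]))
W=np.array([at('wrist',p,.068) for p in [(258,157),(272,157),(370,157),(382,157)]])
U=np.array([at('wrist',p,.068) for p in [(197,267),(281,285),(168,299)]])
for n,X in (('F',F),('W',W),('purple',U)):
    print(n,[( ((x-f)[:2]@ex*1e3).round(1),((x-f)[:2]@ey*1e3).round(1)) for x in X])
t=T[:3,3]-f; print('tcp rel',(t[:2]@ex*1e3),(t[:2]@ey*1e3))
E
```

```text
front [[ 0.4633 -0.1702  0.066 ]
 [ 0.4501 -0.2286  0.066 ]] [ 0.45671607 -0.19938849  0.066     ] yaw -12.804401480988233 0.05981431265590793
F [(np.float64(-0.0), np.float64(29.9)), (np.float64(0.0), np.float64(-29.9))]
W [(np.float64(45.9), np.float64(40.3)), (np.float64(45.9), np.float64(31.3)), (np.float64(45.6), np.float64(-32.2)), (np.float64(45.6), np.float64(-39.9))]
purple [(np.float64(-30.3), np.float64(87.1)), (np.float64(-44.5), np.float64(28.4)), (np.float64(-55.0), np.float64(110.3))]
tcp rel -3.262467696191555 1.6001123648577
```

>>> drive_tool:
  slide:
    - [0,1.6,-26]
    - [0,1.6,-26]
    - [40,1.6,-26]
    - [80,1.6,-26]
    - [110,1.6,-26]
    - [125,1.6,-26]
    - [125,1.6,-26]
    - [125,1.6,-26]
    - [125,1.6,-26]
  roll: [0,0,0,0,0,0,0,0,0]
  hand: [100,100,100,100,100,100,100,100,100]

```text
clock: 8.4
tool_pos: [0.4808, -0.2053, 0.0662]
tool_rot: [-2.114, 0.244, 2.089]
force: [0.1, -0.1, 0.6]
finger_gap: 0.0855
```

```bash
python3 - <<'E'
from h import *
T=tcp(); yaw=np.radians(-12.9); ex=np.array([np.cos(yaw),np.sin(yaw)]); ey=np.array([-ex[1],ex[0]])
t=T[:3,3]-np.array([.45672,-.19939,0]); print(t[:2]@ex,t[:2]@ey,t[2],readout.read_state()['finger_gap'])
snap('wrist','w4.png')
E
```

```text
0.024821055377948233 -0.0003673528219651135 0.066217215525137 0.08553844003000409
```

View pics/w4.png

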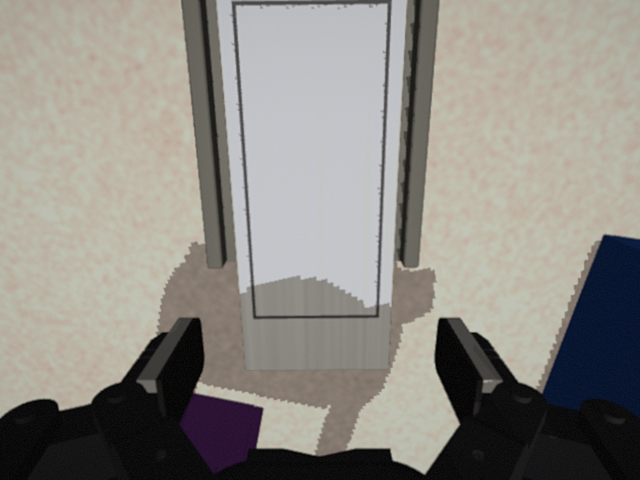

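The fingers straddle the overhanging end evenly: inner faces at columns 203 and 435, plate at 244-390. Next I'll lower and pinch.

>>> drive_tool:
  slide:
    - [10,0,0]
    - [20,0,0]
    - [26,0,0]
    - [26,0,0]
    - [26,0,0]
  roll: [0,0,0,0,0]
  hand: [100,100,100,100,100]

```text
clock: 8.95
tool_pos: [0.481, -0.2054, 0.04]
tool_rot: [-2.114, 0.244, 2.089]
force: [0.6, -0.1, 0.1]
finger_gap: 0.0852
```

>>> drive_tool:
  slide:
    - [0,0,0]
    - [0,0,0]
    - [0,0,0]
    - [0,0,0]
    - [0,0,0]
  roll: [0,0,0,0,0]
  hand: [65,50,50,50,50]
  grip_force: 20

```text
clock: 9.45
tool_pos: [0.4813, -0.2054, 0.0404]
tool_rot: [-2.115, 0.244, 2.089]
force: [-0.4, 0.1, 3.4]
finger_gap: 0.0597
```

```bash
python3 - <<'E'
from h import *
s=readout.read_state(); print(s['force'],s['wrist_torque'],s['tool_pos'])
snap('wrist','w5.png')
snap('scene','s5.png')
a=cv2.imread('pics/s5.png')[180:330,150:350]; cv2.imwrite('pics/s5c.png',cv2.resize(a,None,fx=4,fy=4,interpolation=2))
E
```

```text
[-0.43040076  0.05052107  3.38938692] [ 0.06422938 -0.05220695 -0.03332623] [ 0.48128436 -0.2054391   0.04041385]
```

View pics/w5.png

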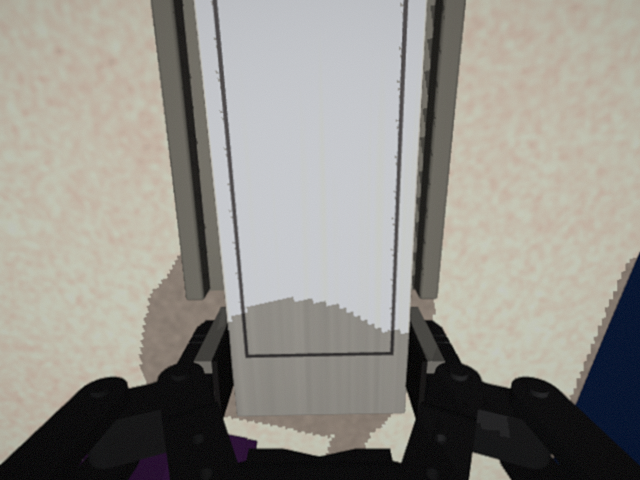

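View pics/s5c.png

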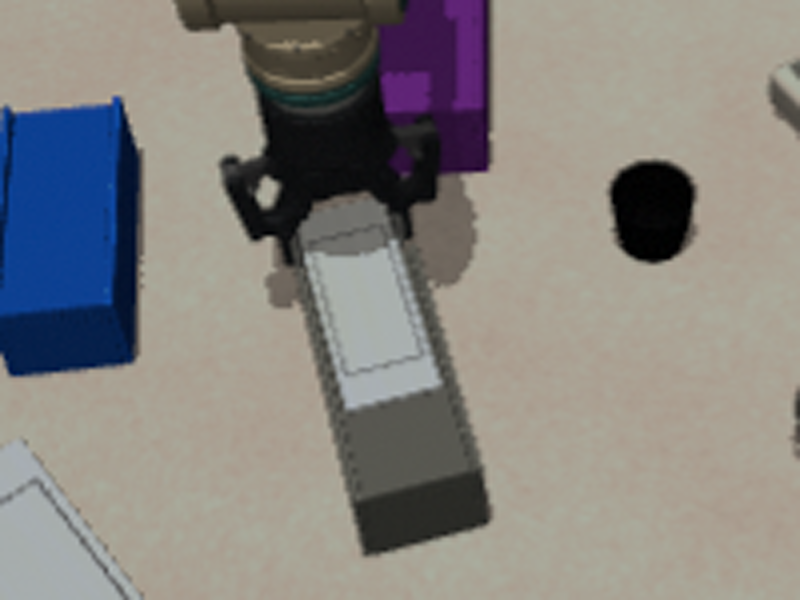

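The plate is held by its sides and still lies flat. I'll firm up the grip and relieve the slight downward push.

>>> drive_tool:
  slide:
    - [-0.5,0,0]
    - [-0.5,0,0]
    - [-0.5,0,0]
    - [-0.5,0,0]
  roll: [0,0,0,0]
  hand: [40,40,40,40]
  grip_force: 70

```text
clock: 9.95
tool_pos: [0.4813, -0.2055, 0.0409]
tool_rot: [-2.115, 0.244, 2.088]
force: [-0.3, 0.3, 2.6]
finger_gap: 0.0582
```

>>> drive_tool:
  slide:
    - [-2,0,0]
    - [-5,0,0]
    - [-9,0,0]
    - [-14,0,0]
    - [-20,0,0]
    - [-20,0,0]
  roll: [0,0,0,0,0,0]
  hand: [40,40,40,40,40,40]

```text
clock: 10.55
tool_pos: [0.4816, -0.2057, 0.0622]
tool_rot: [-2.117, 0.245, 2.087]
force: [-0.2, -0.5, -1.4]
finger_gap: 0.0576
```

```bash
python3 - <<'E'
from h import *
s=readout.read_state(); print(s['force'],s['wrist_torque'],s['tool_pos'])
snap('wrist','w6.png')
E
```

```text
[-0.17772976 -0.48013087 -1.37806417] [ 0.04271421  0.09930146 -0.04452743] [ 0.48161392 -0.20569596  0.06215187]
```

View pics/w6.png

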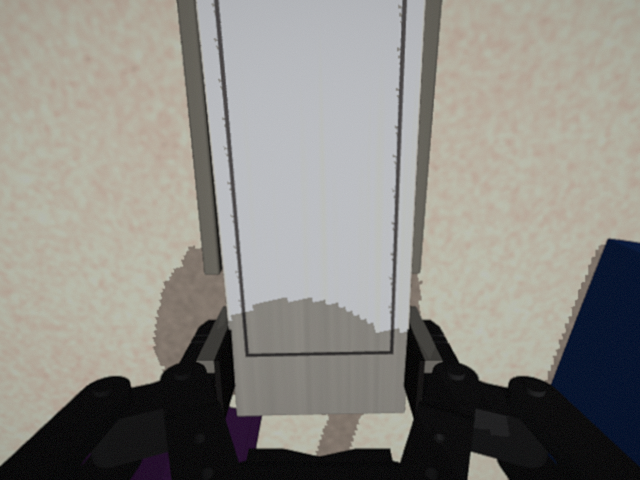

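The plate is lifted clear, with no droop: its front edge is still at row 414 as before. Next I'll refine the pan centre.

```bash
python3 - <<'E'
from h import *
for n,f,box in (('top','t0.png',(208,190,285,290)),('scene','s0.png',(335,165,445,260))):
    a=cv2.imread('pics/'+f); x0,y0,x1,y1=box; c=cv2.resize(a[y0:y1,x0:x1],None,fx=6,fy=6,interpolation=2)
    # overlay predicted circle
    for P,col in (((.6111,.2156,.076),(0,0,255)),((.6099,.2204,.076),(0,200,0))):
        th=np.linspace(0,2*np.pi,80); C=np.c_[P[0]+.048*np.cos(th),P[1]+.048*np.sin(th),.076+0*th]
        uv=((proj(n,C)-[x0,y0]+.5)*6).astype(int); cv2.polylines(c,[uv],True,col,1)
    cv2.imwrite('pics/pan_%s.png'%n,c)
E
```

```text
(no output)
```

View pics/pan_top.png

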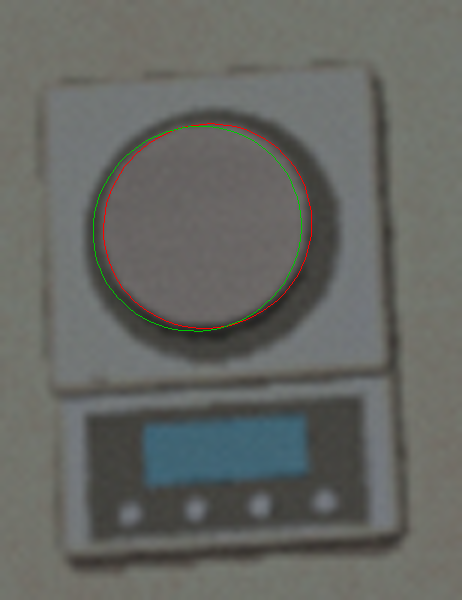

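View pics/pan_scene.png

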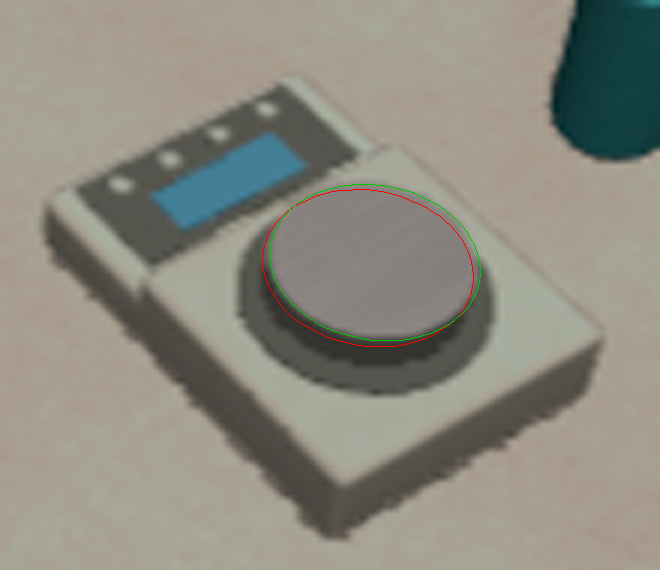

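>>> drive_tool:
  slide:
    - [-20,0,0]
    - [-50,0,0]
    - [-85,0,0]
    - [-110,0,0]
    - [-110,0,0]
  roll: [0,0,0,0,0]
  hand: [40,40,40,40,40]

```text
clock: 11.1
tool_pos: [0.4815, -0.2058, 0.1758]
tool_rot: [-2.125, 0.248, 2.081]
force: [0.2, -1.1, -1.9]
finger_gap: 0.0586
```

```bash
python3 - <<'E'
from h import *
T=tcp(); print(T.round(4)); print(readout.read_state()['joint_positions'])
yaw=np.arctan2(*(-T[:3,2])[[1,0]]); print(np.degrees(yaw))
snap('scene','s7.png')
a=cv2.imread('pics/s7.png')[150:330,130:350]; cv2.imwrite('pics/s7c.png',cv2.resize(a,None,fx=3.5,fy=3.3,interpolation=2))
E
```

```text
[[ 0.0198 -0.2266 -0.9738  0.4815]
 [-0.0082 -0.974   0.2265 -0.2058]
 [-0.9998  0.0035 -0.0212  0.1758]
 [ 0.      0.      0.      1.    ]]
[-0.47542348  0.05503514  1.5086452   0.00177429  1.55652612  1.32392435]
-13.093273673449362
```

View pics/s7c.png

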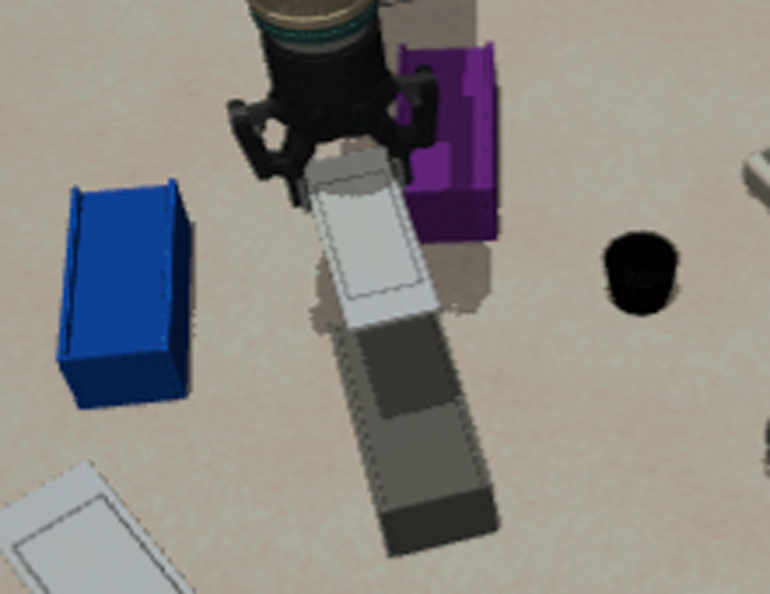

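>>> drive_tool:
  slide:
    - [0,-15,1]
    - [0,-45,2]
    - [-1,-90,5]
    - [-1,-140,8]
    - [-1,-190,10]
    - [-1,-240,13]
    - [-1,-290,16]
    - [-2,-335,18]
    - [-2,-375,20]
    - [-2,-405,22]
    - [-2,-420,23]
    - [-2,-426,23]
  roll: [0,-2,-4,-6,-8,-10,-12,-14,-15,-16,-17,-17]
  hand: [40,40,40,40,40,40,40,40,40,40,40,40]

```text
clock: 12.35
tool_pos: [0.5538, 0.2162, 0.1715]
tool_rot: [2.196, 0.069, -2.168]
force: [-0.5, -1.5, -2.6]
finger_gap: 0.0581
```

>>> drive_tool:
  slide:
    - [0,0,0]
    - [0,0,0]
    - [0,0,0]
  roll: [0,0,0]
  hand: [40,40,40]

```text
clock: 12.65
tool_pos: [0.5538, 0.215, 0.1714]
tool_rot: [2.196, 0.066, -2.169]
force: [0.0, 0.7, -1.5]
finger_gap: 0.0582
```

```bash
python3 - <<'E'
from h import *
T=tcp(); print(T.round(4),readout.read_state()['force'],readout.read_state()['finger_gap'])
yaw=np.arctan2(*(-T[:3,2])[[1,0]]); print(np.degrees(yaw), T[:3,3]-.055*T[:3,2])
snap('scene','s8.png');snap('top','t8.png');snap('wrist','w8.png')
a=cv2.imread('pics/s8.png')[140:270,310:470]; b=cv2.imread('pics/t8.png')[180:310,190:310]
cv2.imwrite('pics/st8.png',np.hstack([cv2.resize(a,(400*1,325),interpolation=2),cv2.resize(b,(300,325),interpolation=2)]))
cv2.imwrite('pics/s8c.png',cv2.resize(a,None,fx=4.5,fy=4.5,interpolation=2));cv2.imwrite('pics/t8c.png',cv2.resize(b,None,fx=4.5,fy=4.5,interpolation=2))
E
```

```text
[[ 0.0128  0.0687 -0.9976  0.5538]
 [-0.0075 -0.9976 -0.0688  0.215 ]
 [-0.9999  0.0083 -0.0123  0.1714]
 [ 0.      0.      0.      1.    ]] [ 0.04308111  0.73422606 -1.48713243] 0.0582485412344111
3.9439720822328916 [0.60866216 0.21881304 0.17208252]
```

View pics/s8c.png

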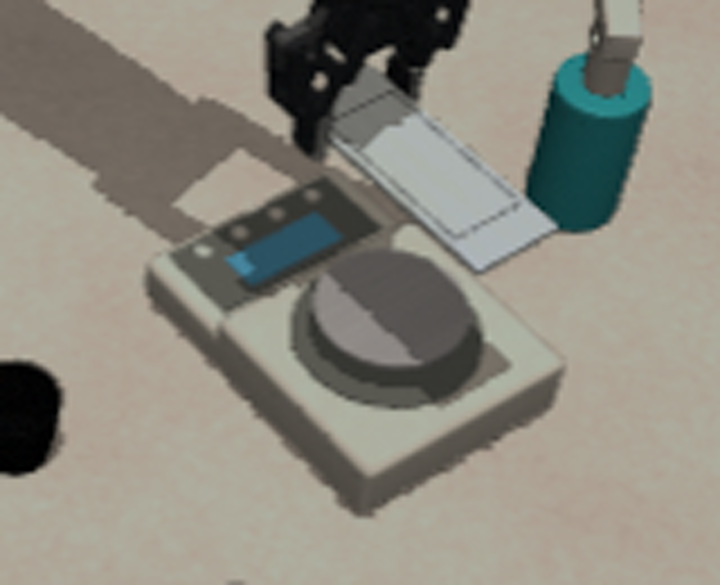

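View pics/t8c.png

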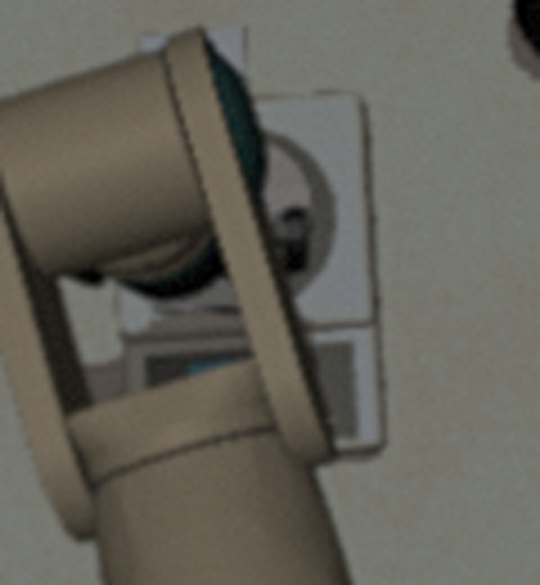

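View pics/w8.png

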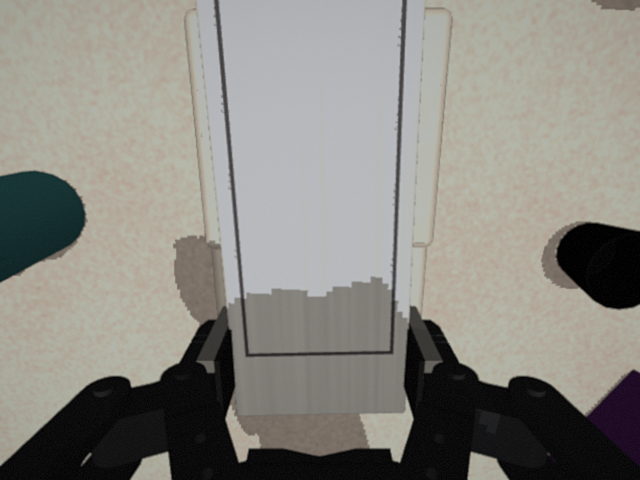

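In the scene crop, the plate's free corners are at (483,270) and (560,226). It looks level and hovers over the scale, and the wrist view is unchanged. I'll compare with the predicted positions.

```bash
python3 - <<'E'
from h import *
T=tcp(); yaw=np.arctan2(*(-T[:3,2])[[1,0]]); ex=np.array([np.cos(yaw),np.sin(yaw),0]); ey=np.array([-ex[1],ex[0],0])
c=T[:3,3]-.055*T[:3,2]; c[2]=T[2,3]+.0226+.003
P=np.array([c+.08*ex-.03*ey,c+.08*ex+.03*ey]); print('pred scene crop',((proj('scene',P)-[310,140])*4.5).round(1))
M=np.array([at('scene',(u/4.5+310,v/4.5+140),c[2]) for u,v in [(483,270),(560,226)]]); print('meas err mm',((M-P)*1e3).round(1))
# deck edges in wrist
E=np.array([at('wrist',p,.05) for p in [(187,15),(451,15),(207,240),(434,240)]])
pm=(E[0]+E[1])/2, (E[2]+E[3])/2
print(E.round(4).tolist(), 'mids',pm[0].round(4),pm[1].round(4),np.linalg.norm(E[0]-E[1]),np.linalg.norm(E[2]-E[3]))
d=pm[0]-pm[1]; print('scale yaw',np.degrees(np.arctan2(d[1],d[0])))
u=d[:2]/np.linalg.norm(d[:2]); 
for q in ((.6107,.2183),c[:2]): v=np.array(q)-pm[1][:2]; print('offset from scale centreline mm',(-u[1]*v[0]+u[0]*v[1])*1e3,'along',v@u*1e3)
E
```

```text
pred scene crop [[470.9 271.3]
 [553.  227.1]]
meas err mm [[ 2.5  6.3  0. ]
 [ 1.3  3.9 -0. ]]
[[0.6787, 0.3, 0.05], [0.6896, 0.1466, 0.05], [0.5417, 0.291, 0.05], [0.552, 0.1345, 0.05]] mids [0.6841 0.2233 0.05  ] [0.5469 0.2128 0.05  ] 0.15384054311672912 0.15683504708710505
scale yaw 4.384408502050297
offset from scale centreline mm 0.6117063977577911 along 64.07474000055936
offset from scale centreline mm 1.7012651838713535 along 62.259893095352005
```

```bash
python3 - <<'E'
from h import *
a=cv2.imread('pics/w8.png')[0:60,170:470]; cv2.imwrite('pics/w8c.png',cv2.resize(a,None,fx=2.6,fy=6,interpolation=2))
for r0 in (7,8,9): print(at('wrist',(435,r0),.05).round(4))
u=np.array([np.cos(np.radians(4.2)),np.sin(np.radians(4.2))])
p=at('wrist',(435,8),.05)[:2]; m=np.array([.5469,.2128]); al=(p-m)@u; print('rear edge mid',m+al*u,'pan',m+(al-.0825)*u, m+(al-.080)*u)
# scene rear deck corners/z=.05, from s8c crop
for q in [(370,475),(563,366)]: print('scene corner',at('scene',(q[0]/4.5+310,q[1]/4.5+140),.05).round(4))
E
```

```text
[0.693  0.1566 0.05  ]
[0.6925 0.1565 0.05  ]
[0.692  0.1564 0.05  ]
rear edge mid [0.68760705 0.22313288] pan [0.60532861 0.21709073] [0.60782189 0.21727382]
scene corner [0.6951 0.1475 0.05  ]
scene corner [0.685  0.2996 0.05  ]
```

View pics/w8c.png

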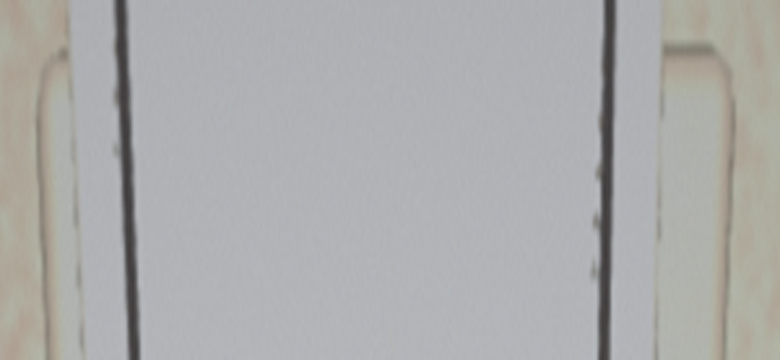

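>>> drive_tool:
  slide:
    - [15,0,0]
    - [40,0,0]
    - [65,0,0]
    - [85,0,0]
    - [97,0,0]
    - [101,0,0]
    - [101,0,0]
    - [101,0,0]
  roll: [0,0,0,0,0,0,0,0]
  hand: [40,40,40,40,40,40,40,40]

```text
clock: 13.6
tool_pos: [0.5559, 0.2149, 0.0719]
tool_rot: [2.199, 0.068, -2.166]
force: [-0.4, -0.3, -1.5]
finger_gap: 0.0582
```

```bash
python3 - <<'E'
from h import *
T=tcp(); print(T.round(4),readout.read_state()['force'],readout.read_state()['finger_gap'])
yaw=np.arctan2(*(-T[:3,2])[[1,0]]); print(np.degrees(yaw), T[:3,3]-.055*T[:3,2])
snap('scene','s9.png')
a=cv2.imread('pics/s9.png')[150:270,330:450]
cv2.imwrite('pics/s9c.png',cv2.resize(a,None,fx=5,fy=5,interpolation=2))
E
```

```text
[[ 0.0153  0.069  -0.9975  0.5559]
 [-0.0065 -0.9976 -0.0691  0.2149]
 [-0.9999  0.0076 -0.0148  0.0719]
 [ 0.      0.      0.      1.    ]] [-0.38204595 -0.27096818 -1.522831  ] 0.05824797177403136
3.9632206686062688 [0.61079344 0.21867549 0.07274716]
```

View pics/s9c.png

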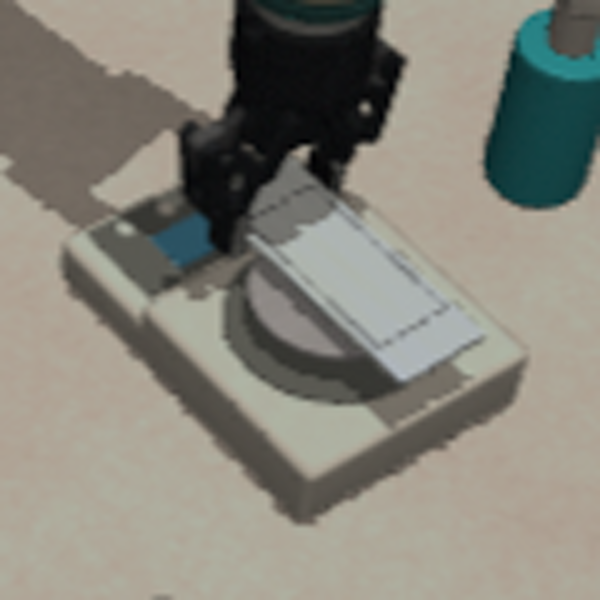

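```bash
python3 - <<'E'
from h import *
T=tcp(); yaw=np.arctan2(*(-T[:3,2])[[1,0]]); ex=np.array([np.cos(yaw),np.sin(yaw),0]); ey=np.array([-ex[1],ex[0],0])
z=T[2,3]+.0256
M=np.array([at('scene',(u/5+330,v/5+150),z) for u,v in [(404,381),(487,336)]])
m=M.mean(0)-.08*ex; print('plate centre via scene',m.round(4), np.linalg.norm(M[0]-M[1]))
E
```

```text
plate centre via scene [0.6125 0.2232 0.0977] 0.05711158652556154
```

>>> drive_tool:
  slide:
    - [0,2.8,2.7]
    - [3,2.8,2.7]
    - [7,2.8,2.7]
    - [10,2.8,2.7]
    - [12,2.8,2.7]
    - [12,2.8,2.7]
    - [12,2.8,2.7]
  roll: [0,0,0,0,0,0,0]
  hand: [40,40,40,40,40,40,40]

```text
clock: 14.35
tool_pos: [0.5537, 0.2119, 0.0601]
tool_rot: [2.199, 0.068, -2.166]
force: [0.4, 1.6, -1.9]
finger_gap: 0.0581
```

```bash
python3 - <<'E'
from h import *
T=tcp(); print(T.round(4),readout.read_state()['force'])
print(T[:3,3]-.055*T[:3,2])
snap('scene','s10.png')
a=cv2.imread('pics/s10.png')[150:270,330:450]
cv2.imwrite('pics/s10c.png',cv2.resize(a,None,fx=5,fy=5,interpolation=2))
yaw=np.arctan2(*(-T[:3,2])[[1,0]]);ex=np.array([np.cos(yaw),np.sin(yaw),0]); ey=np.array([-ex[1],ex[0],0])
E
```

```text
[[ 0.0155  0.0691 -0.9975  0.5537]
 [-0.0064 -0.9976 -0.0692  0.2119]
 [-0.9999  0.0075 -0.0151  0.0601]
 [ 0.      0.      0.      1.    ]] [ 0.38463211  1.55543703 -1.93658537]
[0.60854025 0.21570868 0.06088838]
```

View pics/s10c.png

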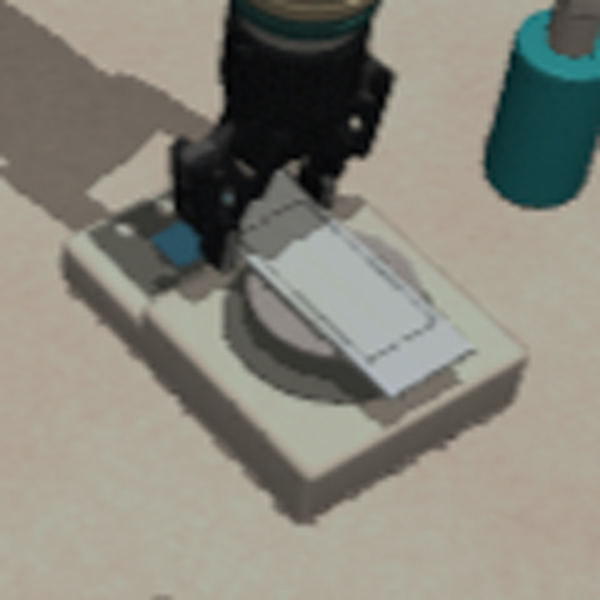

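>>> drive_tool:
  slide:
    - [0.5,0,0]
    - [1,0,0]
    - [1.5,0,0]
    - [2,0,0]
    - [2,0,0]
  roll: [0,0,0,0,0]
  hand: [40,40,40,40,40]

```text
clock: 14.9
tool_pos: [0.5537, 0.2119, 0.0581]
tool_rot: [2.2, 0.068, -2.166]
force: [1.1, 0.3, -1.5]
finger_gap: 0.0582
```

>>> drive_tool:
  slide:
    - [0.5,0,0]
    - [1,0,0]
    - [1,0,0]
  roll: [0,0,0]
  hand: [40,40,40]

```text
clock: 15.2
tool_pos: [0.5538, 0.2119, 0.0571]
tool_rot: [2.2, 0.068, -2.166]
force: [0.6, -0.7, -1.2]
finger_gap: 0.0584
```

Close to contact, so I'll check the centring first.

```bash
python3 - <<'E'
from h import *
T=tcp();snap('scene','s11.png')
x0,y0=335,165
a=cv2.imread('pics/s11.png')[165:265,335:445]; a=cv2.resize(a,None,fx=6,fy=6,interpolation=2); b=a.copy()
s0=cv2.resize(cv2.imread('pics/s0.png')[165:265,335:445],None,fx=6,fy=6,interpolation=2)
th=np.linspace(0,2*np.pi,80)
for c,col in (((.6105,.2185),(0,0,255)),):
    uv=((proj('scene',np.c_[c[0]+.048*np.cos(th),c[1]+.048*np.sin(th),.076+0*th])-[x0,y0]+.5)*6).astype(int); cv2.polylines(b,[uv],True,col,1)
yaw=np.arctan2(*(-T[:3,2])[[1,0]]);ex=np.array([np.cos(yaw),np.sin(yaw),0]); ey=np.array([-ex[1],ex[0],0])
for c,col in ((np.r_[.6105,.2185,.082],(0,200,0)),):
    Q=np.array([c+sx*.08*ex+sy*.03*ey for sx,sy in ((1,1),(1,-1),(-1,-1),(-1,1))])
    uv=((proj('scene',Q)-[x0,y0]+.5)*6).astype(int); cv2.polylines(b,[uv],True,col,1); print(uv)
cv2.imwrite('pics/s11c.png',b)
E
```

```text
[[541 338]
 [438 396]
 [214 174]
 [314 123]]
```

View pics/s11c.png

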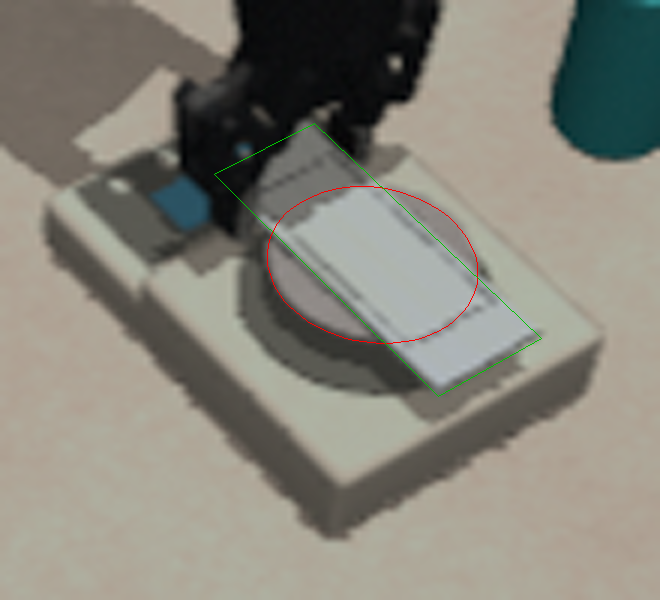

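The plate outline matches a plate centred on the pan to about 1 mm. I'll lower it the last bit.

>>> drive_tool:
  slide:
    - [0.4,0,0]
    - [0.8,0,0]
    - [0.8,0,0]
  roll: [0,0,0]
  hand: [40,40,40]

```text
clock: 15.55
tool_pos: [0.5539, 0.2119, 0.0565]
tool_rot: [2.2, 0.068, -2.166]
force: [-0.5, -0.1, -0.2]
finger_gap: 0.0583
```

>>> drive_tool:
  slide:
    - [0.4,0,0]
    - [0.8,0,0]
    - [0.8,0,0]
  roll: [0,0,0]
  hand: [40,40,40]

```text
clock: 15.85
tool_pos: [0.554, 0.212, 0.0559]
tool_rot: [2.2, 0.068, -2.165]
force: [0.0, 0.1, 1.5]
finger_gap: 0.058
```

>>> drive_tool:
  slide:
    - [-0.4,0,0]
    - [-0.4,0,0]
    - [-0.4,0,0]
  roll: [0,0,0]
  hand: [40,40,40]
  grip_force: 20

```text
clock: 16.15
tool_pos: [0.554, 0.212, 0.0563]
tool_rot: [2.201, 0.068, -2.165]
force: [0.0, -0.6, 0.9]
finger_gap: 0.0583
```

>>> drive_tool:
  slide:
    - [0,0,0]
    - [0,0,0]
    - [0,0,0]
    - [0,0,0]
    - [0,0,0]
    - [0,0,0]
  roll: [0,0,0,0,0,0]
  hand: [71,73,76,85,90,90]

```text
clock: 16.75
tool_pos: [0.554, 0.212, 0.0563]
tool_rot: [2.201, 0.068, -2.165]
force: [-0.1, -0.3, -0.2]
finger_gap: 0.0768
```

```bash
python3 - <<'E'
from h import *
print(readout.read_state()['force'],readout.read_state()['tool_pos'])
snap('scene','s12.png');snap('wrist','w12.png')
a=cv2.imread('pics/s12.png')[165:265,335:445]; cv2.imwrite('pics/s12c.png',cv2.resize(a,None,fx=6,fy=6,interpolation=2))
E
```

```text
[-0.05939575 -0.26883428 -0.23930927] [0.55403835 0.21198536 0.05629267]
```

View pics/s12c.png

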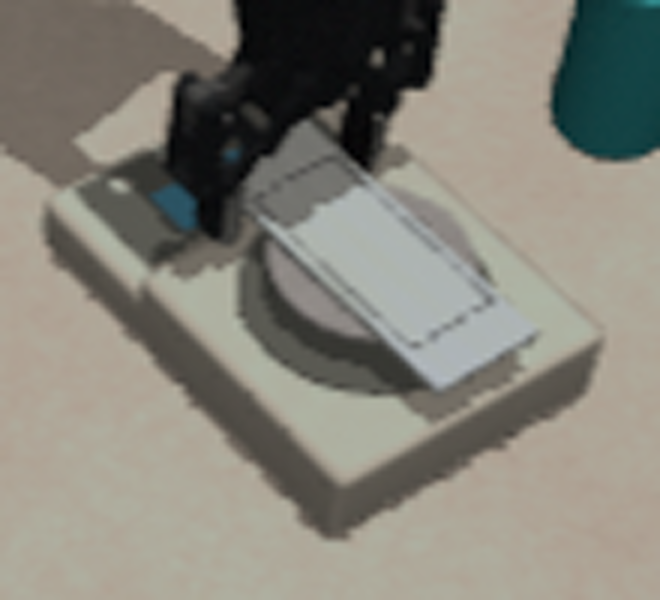

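View pics/w12.png

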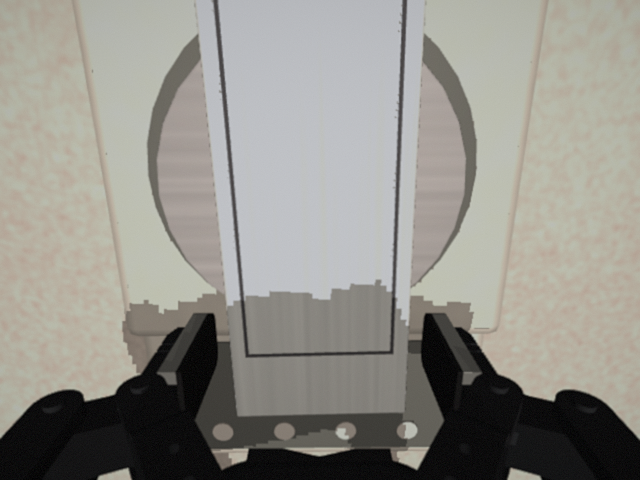

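The plate rests flat. At the pan's widest row the pan spans columns 157-466 and the plate about 209-418, so it is centred sideways. I'll open fully and retreat upward.

>>> drive_tool:
  slide:
    - [0,0,0]
    - [0,0,0]
    - [-10,0,0]
    - [-30,0,0]
    - [-70,0,0]
    - [-115,0,0]
    - [-150,0,20]
    - [-170,0,50]
    - [-170,0,60]
    - [-170,0,60]
    - [-170,0,60]
  roll: [0,0,0,0,0,0,0,0,0,0,0]
  hand: [100,100,100,100,100,100,100,100,100,100,100]

```text
clock: 17.95
tool_pos: [0.4914, 0.2087, 0.2242]
tool_rot: [2.199, 0.068, -2.166]
force: [0.3, -0.0, 0.5]
finger_gap: 0.0854
```

```bash
python3 - <<'E'
from h import *
s=readout.read_state();print(s['force'],s['tool_pos'],s['clock'])
snap('wrist','w13.png'); snap('scene','s13.png')
E
```

```text
[ 0.27495098 -0.00313364  0.53329321] [0.49139496 0.2087035  0.22423081] 17.95
```

View pics/w13.png

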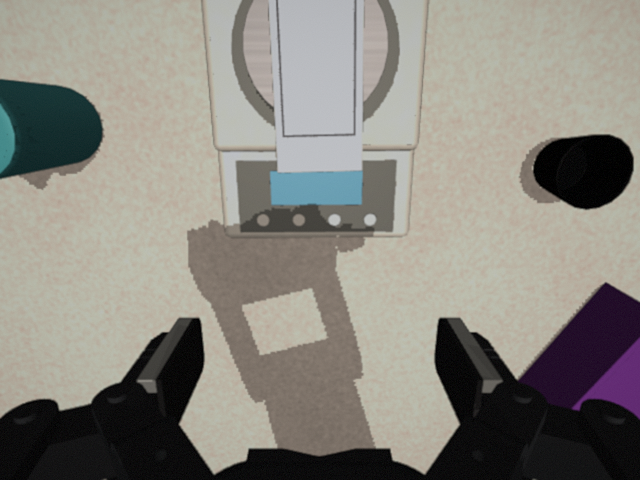

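View pics/s13.png

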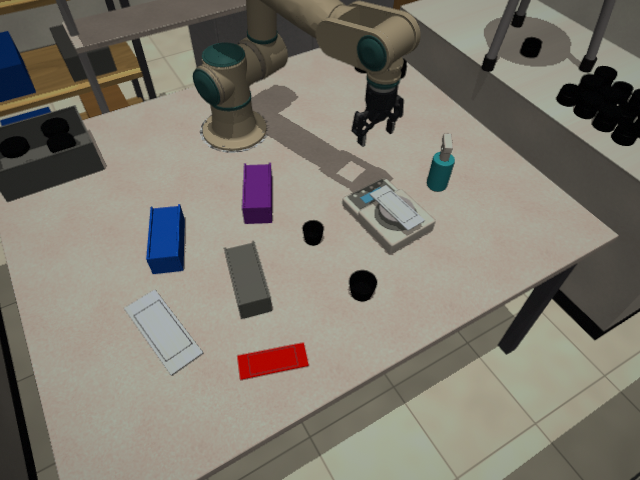

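The plate sits on the pan and the jars and bottle are where they were. I'll take one view from above to check centring along its length.

>>> drive_tool:
  slide:
    - [-10,0,-30]
    - [-20,0,-70]
    - [-20,0,-105]
    - [-20,0,-110]
    - [-20,0,-110]
    - [-20,0,-110]
  roll: [0,0,0,0,0,0]
  hand: [100,100,100,100,100,100]

```text
clock: 18.65
tool_pos: [0.6006, 0.2163, 0.2446]
tool_rot: [2.196, 0.067, -2.169]
force: [-0.0, 0.1, 0.9]
finger_gap: 0.0856
```

```bash
python3 - <<'E'
from h import *
snap('wrist','w14.png')
a=cv2.imread('pics/w14.png')[30:330,180:460]; cv2.imwrite('pics/w14c.png',cv2.resize(a,None,fx=2,fy=2,interpolation=2))
E
```

```text
(no output)
```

View pics/w14c.png

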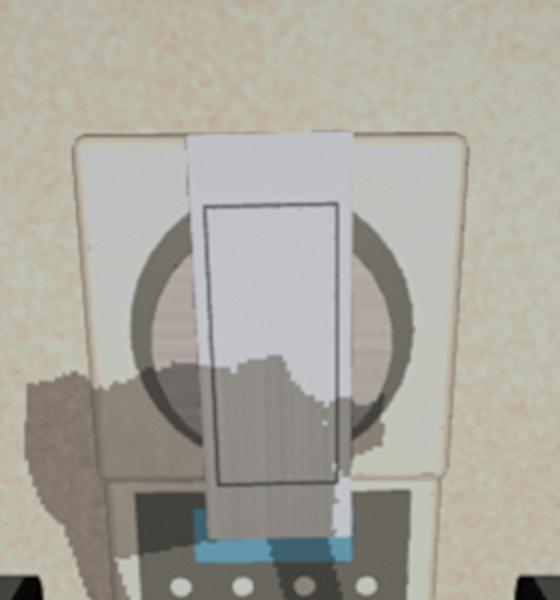

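```bash
python3 - <<'E'
from h import *
from scipy.optimize import least_squares
g=lambda u,v:(u/2+180,v/2+30)
P=np.array([at('wrist',g(*p),.081) for p in [(188,134),(352,132),(352,538),(208,540)]]); print(P.round(4).tolist(),P.mean(0))
C=np.array([at('wrist',g(*p),.0755) for p in [(151,340),(392,335),(190,253),(355,251),(203,437),(353,436)]])
s=least_squares(lambda q:np.hypot(*(C[:,:2]-q[:2]).T)-.048,[.61,.218]); print(s.x,s.fun*1e3)
print('offset mm',(P.mean(0)[:2]-s.x)*1e3)
E
```

```text
[[0.6852, 0.2534, 0.081], [0.69, 0.1946, 0.081], [0.5298, 0.179, 0.081], [0.525, 0.2394, 0.081]] [0.60748642 0.21662371 0.081     ]
[0.60828191 0.21739379] [ 0.49176557 -0.92248673  0.5912709   0.70317699 -0.41685801  1.661543  ]
offset mm [-0.7954883  -0.77007493]
```

Plate and pan centres agree to about 1 mm, so I'm handing in.

```bash
python3 -c "
from cell import r,readout
print(readout.read_state()['force']);print(r.job_done())"
```

```text
[-0.03077804 -0.39167023  0.79162445]
the job is handed in; nothing more can be done
None
```

The bare plate now lies flat and centred on the scale's pan, released, and the job is handed in after about 19 s of the 62 s allowed.

**What I did:**
- I pressed on the plate in the grey holder with at most about 8 N (the readings I had) and slid it out until it overhung about 46 mm.
- I pinched it by its sides at 70 N and lifted it without droop.
- I carried it over jar_a, lowered it until it touched the pan with about 3 N on the scale, and let go.

**Last checks:**
- **Centring:** the final wrist view put the plate's centre within about 1 mm of the pan's centre. It also looked flat after release.
- **Robot clear:** the gripper is open and about 170 mm above the pan, with only sensor noise on the force reading.
- **Bystanders:** both jars, the spray bottle and the look-alikes appeared unmoved in the scene view.

**Disagreements:**
- Before placing, the cameras differed by 2–5 mm on where the pan was and where the held plate was, so I aimed between them.
- The gripper picked up a tilt of about 0.9° along the way, but the plate settled flat anyway.

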